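# Press a denture flask in a hand-pumped bench clamp and keep the pressure on

### The arm

A 7-joint arm with a two-finger parallel gripper is mounted at the origin on a cart in front of the work surface, level with it; the furniture and walls round the work are solid. World frame = base frame: x ahead of the robot, y to its left, z up, the work surface at z = 0. Lengths are in m, angles in rad, forces in N, time in s.
With the tool pointing down it reaches from about 0.4 to 0.85 m from the base axis. Payload 10.4 kg.
Tool frame: the origin (TCP) lies midway between the tips of the shut fingers; the grasp point (between the pads) lies 19 mm behind it; z points along the fingers, y is the direction in which the jaws open and shut (so a half turn about z gives the same grasp; the last joint's range is limited). The gripper opens to 87 mm and grips with 3 to 60 N. Pads are 19 mm wide; open, the fingers measure 117 mm over their backs; the gripper's body (75 mm by 190 mm) begins 51 mm behind the grasp point.
Start: joints at [-1.265, 0.332, -0.065, 1.46, 0.022, 1.35, -0.088], TCP at [0.202, 0.592, 0.223] pointing down, gripper open.
Joint ranges: [-2.6, 2.6], [-0.5, 2.12], [-1.47, 1.34], [0.16, 2.42], [-1.27, 4.41], [0.06, 2.06], [-2.6, 2.6]. Speed limits (rad/s): [2.22, 2.22, 2.79, 2.79, 3.14, 3.14, 3.14].

### API

Orientations are given as a unit quaternion [w, x, y, z].
In Python, from station import robot gives the robot as it stands. The module is installed in compiled form; this text tells all that it offers.
- The arm moves only by the tool move_arm, never from a script. Its argument "deltas" is a list of rows, each a list of 3 entries, a list of its own where there are three numbers: the shift along the tool's x, y, z in units of 100 cm (1.0 is 100 cm), then the turn, a rotation vector about the tool's x, y, z in units of pi/2 rad (1.0 is pi/2 rad), then the gripper's target within -1 to 1 (fully open at 1, half-way at 0, shut at -1). In form: [[[dx, dy, dz], [wx, wy, wz], jaw], ...]. A call has 1 to 12 rows; each row is the pose to reach, as a shift and turn from the pose commanded when the call began, along the tool's axes at that moment; what a row does not reach only later rows make up. A row lasts 1/12 s, in which the tool goes at most 41.7 mm and 7.16 degrees, less where a joint would pass 70% of its speed; a pose out of reach is approached as far as the arm can. A call with a number of a shift or a turn outside -1 to 1 is refused whole. A call with a gripper value outside its range is refused whole. The fingers move at their own pace and stop on an object; "squeeze" is the grip in N (left out, the last holds). Time passes only in rows, so rows that repeat a pose let the fingers close. It gives the time, the measured TCP pose, the force and the opening at its end, in the units of the state.
- robot.read_state(): the state, without advancing time (a new reading comes with each control period).
- robot.camera(name): name is "side" or "top" or "wrist"; returns a dict with "img" (480x640x3 uint8, red, green, blue), "mtx" (3x3 intrinsics, pixels), "k1" (the pictures are not rectified: a ray, as slopes to the right and down, at radius r is drawn at 1 + k1 r^2 times it, then the intrinsics apply), "extrinsics" (4x4, takes a point from camera to world coordinates). Camera axes: x right, y up, looking along -z (the intrinsics and any distortion apply to the point x, -y, -z); pixel columns grow to the right and rows downward; lengths in m; the calibration is good to about 2 mm. A picture is of the moment at which its call begins. There is no depth.
- robot.close_job(): hands the job in, once; it reports no verdict.
Trained networks look in the newest picture that a camera, given by its name, has taken for a name from the list of things; names that differ only in an ending like _2 or _b are one class to them, and where a whole thing is asked for, a point or a joint stands for the part that bears it (a point fixed in the world has none). Each returns a list of dicts, best first, with "score" (0 to 1); they miss things now and then, are a little off and sometimes report something else, mostly with a low value. They report only what shows in the picture. A call takes as long as a camera call. They do not tell look-alikes from the thing itself.
- robot.find_in(camera, query): "position" ([column, row] in pixels, amid what is visible of it).
- robot.pinpoint(camera, query): "position" ([column, row] in pixels: a listed point, or the origin of a listed thing).
The state is a dict: "clock": time; "joints": joint angles; "joint_vel": joint speeds; "joint_efforts": joint torques, N m; "eef_pos": TCP position; "tcp_rot": TCP orientation; "force": force on the tool from outside, world axes, zero at the start; "torque": the same for the moment, N m; "width": opening from 0.0 (shut) to 1.0 (fully open).
Only numpy, scipy, OpenCV 4.12 (cv2) and the standard library are available. Lean on these libraries where they do the work, as an engineer would, in place of code of your own. Each camera call takes 0.05 s, during which the arm holds its last target.

### The job

Stand the brass flask upright on the bed of the bench clamp, squarely between pad and anvil with its seam across the push rod, and let go of it. Then pump the orange trigger until the pad presses the flask against the anvil and the red collar has gone about half way into its barrel; never drive the collar fully in, for that crushes the work. Finish with the fingers still squeezing the trigger so that the pressure stays on, and leave the other things on the bench alone.

Things in the scene. Friction and masses are not known exactly. Their poses are not given: they have to be found in the camera images.
- flask: the workpiece: a closed denture flask, a brass block of two halves with a dark seam across the middle, 60 mm (its x) by 52 mm (its y) by 46 mm high, loose, about 0.35 kg. Origin: centre of the underside; z up. It goes into the clamp with its x axis (the 60 mm length, across the seam) along the clamp's x, either end first.
- clamp: bench clamp fixed on the worktop: grey base plate (its top, the bed for the flask, is 12 mm up; x -145 to +155 mm, 90 mm wide), white head (x -110 to -22, 108 mm high) with upright black handle and orange trigger, steel anvil at the other end. Origin: underside of the plate, centre line; z up; x along the push rod from head to anvil. Pad to anvil is 74 to 92 mm at the start, open above and at the sides.
- anvil: fixed steel anvil plate of the clamp, 56 mm wide, 52 mm high, standing on the bed; the flask is pressed against its face. Origin: foot of the face, on the centre line.
- anvil_face (a point): middle of the anvil face that looks at the push rod: clamp frame x +130 mm, y 0, 23 mm above the bed. A flask against the anvil has its centre 30 mm before this point.
- pad_face (a point): middle of the front face of the black rubber pad (44 wide x 40 high mm) at the end of the push rod, 35 mm above the worktop; it moves along the clamp's x towards the anvil.
- rod (a joint): how far the push rod has advanced towards the anvil, m: 0 (fully back) to 0.060. It starts between 0.008 and 0.026. A brake (5 N of friction) keeps it where it is when the trigger is let go, but holds no more than about 5 N of pressure: beyond that the pad's spring pushes it back.
- collar (a joint): how far the red collar (18 mm thick) behind the pad has gone into its barrel, m: 0 (16 mm of red showing, no pressure) to 0.016 (no red showing). It is a spring of 1500 N/m with 1.5 N preload, so it shows the pressing force: 0.008, half in, is 13.5 N.
- trigger (a joint): squeeze of the trigger, rad: 0 released (a spring returns it) to 0.215 against its stop. It takes 2 to 4 N at the grip point 75 mm above its pivot, plus the load: 1 N there gives 1.7 N on the rod. A squeeze drives the rod forward by a pawl and 4 mm ratchet teeth, 8 to 10 mm for a full one (the first may give up to 4 mm less); on release the pawl clicks back and the rod stays.
- trigger_blade: orange trigger lever, 10 mm thick, 20 mm wide, its free part reaching from about 0.108 to 0.194 m above the worktop, before the black handle. Origin: on its pivot (clamp frame x -59, y 0, 96 mm above the worktop).
- trigger_front (a point): grip point on the front of the trigger (the side that looks at the anvil), 171 mm above the worktop; released it lies 54 mm from the handle's back, fully squeezed 38 mm.
- handle_back (a point): point on the back of the fixed black handle (16 mm thick along clamp x, 22 mm wide, top 197 mm above the worktop), 171 mm above the worktop, clamp frame x -100 mm. Two fingers, one behind the handle and one before the trigger, squeeze the trigger between them from above.
- cast_cutter: grey cutting machine that stands fixed between flask and clamp, about 370 (x) x 315 (y) x 295 mm high, an obstacle: carry the flask round its front, on the robot's side. Origin: centre of its underside.
- cast_lower: bystander: white plaster jaw cast; leave it alone. Origin: centre of its underside.
- articulator: bystander: hinged brass articulator with jaw casts; leave it alone. Origin: centre of its underside.
- dappen: bystander: small white glass dish; leave it alone. Origin: centre of its underside.
Mind the look-alikes: they are no part of the job. What is shaped like the flask but pink is not meant.

How it is judged:
By the outcome, as a careful person would: the job done as asked, in the order asked, and still so for the second after the job is handed in, while the arm keeps its last pose, push and grip.
It also fails if it takes over 69 s, if anything falls off the work surface, if the arm or the gripper's body presses on something with over 40 N, if the wrist force passes 120 N, or if a joint passes its speed limit or range.

## Working session

There is one attempt and no reset: what is moved stays moved. The work goes in short steps, Python scripts to look and compute and a tool call to move; the robot and the scene stay as the last step left them, time stands still between calls to the robot, and variables do not carry over. Pictures are saved under pics/ and viewed, and the job is handed in when it is done.

Besides the shell and the picture viewer there is one more tool, called after "Request:" as a command line: name --argument value ..., lists and objects as JSON in quotes. move_arm: Moves the arm, as the interface text tells. Shifts and turns lie within -1 to 1; 1 stands for 100 cm of shift or pi/2 rad of turn. Its arguments: {"type":"object","properties":{"deltas":{"type":"array"},"squeeze":{"type":"number"}},"required":["deltas"]}

```bash
mkdir -p pics; cat > h.py <<'E'
import numpy as np, cv2
from station import robot
from scipy.spatial.transform import Rotation as R
def cam(n,save=None):
    c=robot.camera(n)
    if save: cv2.imwrite('pics/'+save,c['img'][:,:,::-1])
    return c
def ray(c,px):
    K=np.array(c['mtx'],float);k=c['k1']
    d=np.array([(px[0]-K[0,2])/K[0,0],(px[1]-K[1,2])/K[1,1]]);u=d.copy()
    for _ in range(30): u=d/(1+k*(u@u))
    E=np.array(c['extrinsics']);v=E[:3,:3]@np.array([u[0],-u[1],-1]);return E[:3,3],v
def onz(c,px,z):
    o,v=ray(c,px);return o+v*(z-o[2])/v[2]
def proj(c,P):
    E=np.array(c['extrinsics']);p=E[:3,:3].T@(np.array(P,float)-E[:3,3]);u=np.array([p[0],-p[1]])/-p[2]
    u=u*(1+c['k1']*(u@u));K=np.array(c['mtx']);return np.array([K[0,0]*u[0]+K[0,2],K[1,1]*u[1]+K[1,2]])
def tri(c1,p1,c2,p2):
    o1,v1=ray(c1,p1);o2,v2=ray(c2,p2);A=np.stack([v1,-v2],1);s=np.linalg.lstsq(A,o2-o1,rcond=None)[0]
    a=o1+s[0]*v1;b=o2+s[1]*v2;return (a+b)/2,np.linalg.norm(a-b)
def st():
    s=robot.read_state();q=s['tcp_rot'];return s,np.array(s['eef_pos']),R.from_quat([q[1],q[2],q[3],q[0]])
E
python3 - <<'E'
from h import *
np.set_printoptions(precision=4,suppress=True)
s,p,r=st();print(s);print(r.as_matrix())
for n in ['side','top','wrist']:
    c=cam(n,n+'0.png');print(n,c['mtx'],c['k1'],c['extrinsics'])
    for q in ['flask','clamp','anvil','anvil_face','pad_face','trigger_front','handle_back','cast_cutter','trigger_blade']:
        print(q,[( [round(x) for x in d['position']],round(d['score'],2)) for d in robot.pinpoint(n,q)][:3],[( [round(x) for x in d['position']],round(d['score'],2)) for d in robot.find_in(n,q)][:3])
E
```

```text
{'clock': 0.0, 'joints': array([-1.2646,  0.3329, -0.0647,  1.4609,  0.0216,  1.3499, -0.0885]), 'joint_vel': array([ 0.0003,  0.0002, -0.0011, -0.001 ,  0.0009, -0.0013, -0.0006]), 'joint_efforts': array([  0.0004, -62.3263,   0.025 , -38.9905,  -0.0612,   0.0397,
         0.0002]), 'eef_pos': array([0.2017, 0.5911, 0.2217]), 'tcp_rot': array([-0.0001,  0.1636,  0.9865, -0.0007]), 'force': array([ 0.171 ,  0.7171, -0.4687]), 'torque': array([-0.0228, -0.0618,  0.0056]), 'width': 0.99765668518577}
[[-0.9464  0.3229 -0.0004]
 [ 0.3229  0.9464 -0.0014]
 [-0.0001 -0.0014 -1.    ]]
side [[555.7073   0.     319.1045]
 [  0.     555.7073 233.6055]
 [  0.       0.       1.    ]] -0.022247572129935528 [[-0.9993 -0.034   0.0122  0.5814]
 [ 0.0288 -0.5465  0.8369  1.0378]
 [-0.0218  0.8367  0.5472  0.8074]
 [ 0.      0.      0.      1.    ]]
flask [([350, 217], 0.61), ([310, 202], 0.46), ([438, 366], 0.34)] [([351, 206], 0.75)]
clamp [([367, 390], 0.81)] [([353, 379], 0.73)]
anvil [([433, 372], 0.94), ([396, 370], 0.6)] [([441, 362], 0.95), ([239, 364], 0.57)]
anvil_face [([437, 366], 0.96)] [
[... 801 characters left out ...]
218, 283], 0.72), ([219, 287], 0.57)]
trigger_front [([206, 253], 0.57)] []
handle_back [([208, 237], 0.7)] [([219, 276], 0.72)]
cast_cutter [([217, 313], 0.26)] []
trigger_blade [([218, 274], 0.43), ([212, 253], 0.37)] [([218, 315], 0.55), ([208, 253], 0.49)]
wrist [[366.1739   0.     318.0053]
 [  0.     366.1739 238.0518]
 [  0.       0.       1.    ]] -0.000535060999928108 [[ 0.3227 -0.9041 -0.2803  0.1249]
 [ 0.9465  0.3082  0.0954  0.6183]
 [ 0.0001 -0.2961  0.9552  0.386 ]
 [ 0.      0.      0.      1.    ]]
flask [] []
clamp [] [([191, 410], 0.89)]
anvil [] []
anvil_face [] []
pad_face [] []
trigger_front [] []
handle_back [] [([190, 410], 0.91)]
cast_cutter [] []
trigger_blade [] []
```

View pics/side0.png

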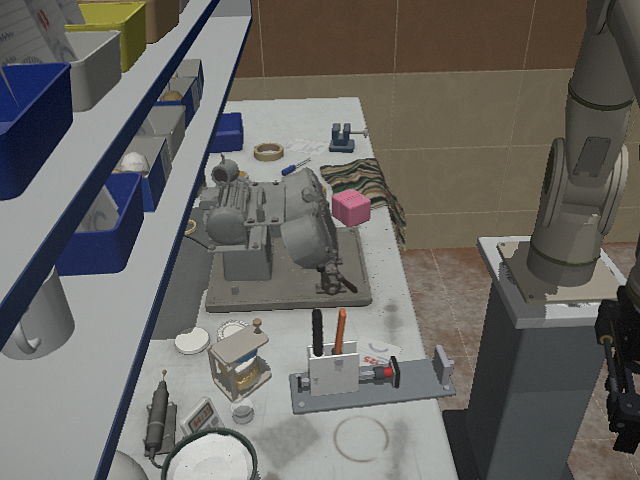

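View pics/top0.png

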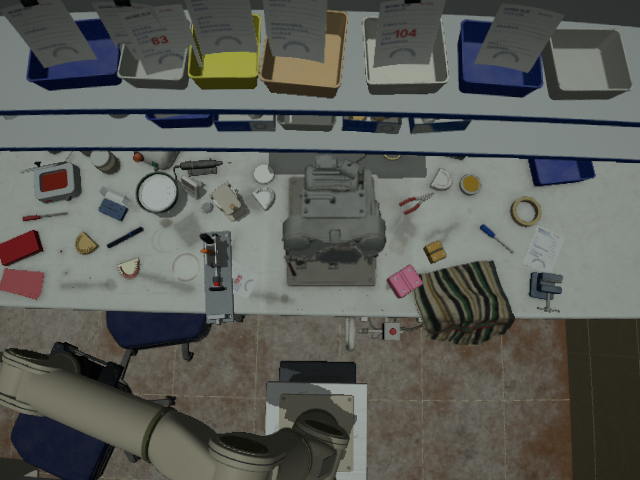

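View pics/wrist0.png

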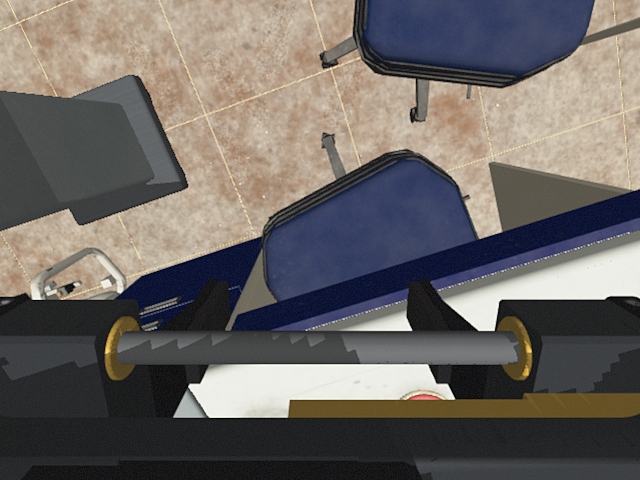

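```bash
python3 - <<'E'
from h import *
np.set_printoptions(precision=4,suppress=True)
a=cv2.imread('pics/top0.png')
A=cv2.resize(a[225:305,375:475],(800,640),interpolation=cv2.INTER_CUBIC)[:600]
B=cv2.resize(a[225:325,180:260],(480,600),interpolation=cv2.INTER_CUBIC)
cv2.imwrite('pics/cA.png',A);cv2.imwrite('pics/cB.png',B)
c=robot.camera('top')
for px in [(434,251),(405,281)]: print(onz(c,px,0.046))
for px in [(350,217)]: print(onz(robot.camera('side'),px,0.0))
E
```

```text
[ 0.5674 -0.371   0.046 ]
[ 0.4689 -0.2752  0.046 ]
[ 0.4754 -0.2761  0.    ]
```

View pics/cA.png

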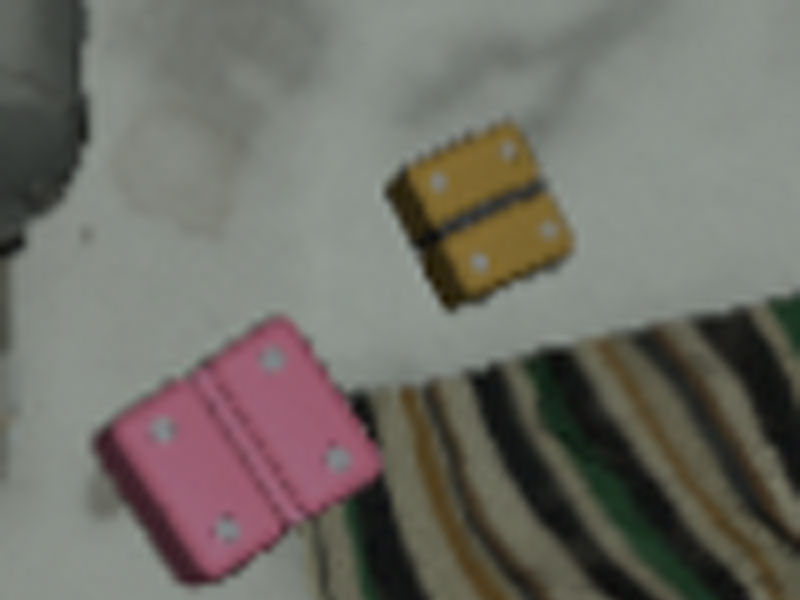

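View pics/cB.png

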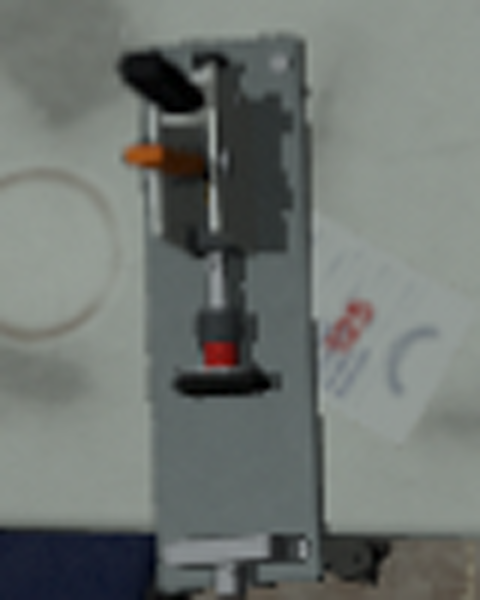

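```bash
cat >> h.py <<'E'
from scipy.optimize import minimize
def boxpts(x,y,yaw,L,W,z0,z1):
    c,s=np.cos(yaw),np.sin(yaw)
    return np.array([[x+c*a-s*b,y+s*a+c*b,z] for z in(z0,z1) for a in(-L/2,L/2) for b in(-W/2,W/2)])
def hullmask(c,P,S=4,x0=0,y0=0,w=100,h=100):
    u=np.array([proj(c,p) for p in P]);u=((u+0.5-[x0,y0])*S).astype(np.float32)
    m=np.zeros((h*S,w*S),np.uint8);cv2.fillConvexPoly(m,cv2.convexHull(u).astype(np.int32).reshape(-1,2),255)
    return cv2.resize(m,(w,h),interpolation=cv2.INTER_AREA)/255.
E
python3 - <<'E'
from h import *
np.set_printoptions(precision=4,suppress=True)
a=cv2.imread('pics/top0.png');c=robot.camera('top')
x0,y0,w,h=410,225,60,50
r=a[y0:y0+h,x0:x0+w].astype(int)
m=((r[:,:,2]-r[:,:,0])>25)
# brass + include dark seam
m=cv2.morphologyEx(m.astype(np.uint8),cv2.MORPH_CLOSE,np.ones((5,5)))
n,l,sx,_=cv2.connectedComponentsWithStats(m);print(sx)
lab=l[251-y0,430-x0];m=(l==lab).astype(float)
best=None
for L,W,H in[(.06,.052,.046),(.052,.06,.046),(.06,.046,.052),(.052,.046,.06),(.046,.06,.052)]:
  f=lambda v:np.abs(hullmask(c,boxpts(v[0],v[1],v[2],L,W,0,H),8,x0,y0,w,h)-m).sum()
  rs=[minimize(f,[.567,-.371,y],method='Nelder-Mead',options=dict(initial_simplex=[[.567,-.371,y],[.572,-.371,y],[.567,-.366,y],[.567,-.371,y+.2]])) for y in(.2,.4,.6,.8)]
  q=min(rs,key=lambda q:q.fun);print(L,W,H,q.x,q.fun,m.sum())
# clamp
s=robot.camera('side')
for q,z in [('anvil_face',.035),('handle_back',.171),('trigger_front',.171),('pad_face',.035),('anvil',.012)]:
    pt=robot.pinpoint('top',q);ps=robot.pinpoint('side',q)
    if pt and ps: print(q,tri(c,pt[0]['position'],s,ps[0]['position']),onz(s,ps[0]['position'],z),onz(c,pt[0]['position'],z))
E
python3 - <<'E'
import cv2
a=cv2.imread('pics/side0.png')
cv2.imwrite('pics/cS.png',cv2.resize(a[300:420,275:465],(760,480),interpolation=cv2.INTER_CUBIC))
E
```

```text
[[   0    0   60   50 2608]
 [  14   15   23   23  320]
 [   0   40    8   10   47]
 [  39   43    7    7   22]
 [  15   49    2    1    2]
 [  53   49    1    1    1]]
0.06 0.052 0.046 [ 0.57   -0.3781  0.4484] 52.75686274509804 320.0
0.052 0.06 0.046 [ 0.5684 -0.3768  0.364 ] 93.74901960784314 320.0
0.06 0.046 0.052 [ 0.5694 -0.3776  0.4409] 34.47450980392156 320.0
0.052 0.046 0.06 [ 0.5682 -0.377   0.3559] 42.86666666666666 320.0
0.046 0.06 0.052 [ 0.5685 -0.3771  0.1579] 109.35686274509803 320.0
anvil_face (array([0.3577, 0.3173, 0.0366]), np.float64(0.004727497364745795)) [0.355  0.3163 0.035 ] [0.3601 0.317  0.035 ]
handle_back (array([0.5869, 0.3436, 0.1722]), np.float64(0.005597566827477178)) [0.5897 0.3414 0.171 ] [0.5843 0.3442 0.171 ]
trigger_front (array([0.5304, 0.3279, 0.1643]), np.float64(0.01187803664338905)) [0.5367 0.3336 0.171 ] [0.5234 0.327  0.171 ]
pad_face (array([0.4358, 0.3204, 0.0298]), np.float64(0.008701312934818005)) [0.4326 0.3264 0.035 ] [0.4396 0.3182 0.035 ]
anvil (array([0.3603, 0.3155, 0.0192]), np.float64(0.009079801838098076)) [0.3627 0.3078 0.012 ] [0.3561 0.3182 0.012 ]
```

View pics/cS.png

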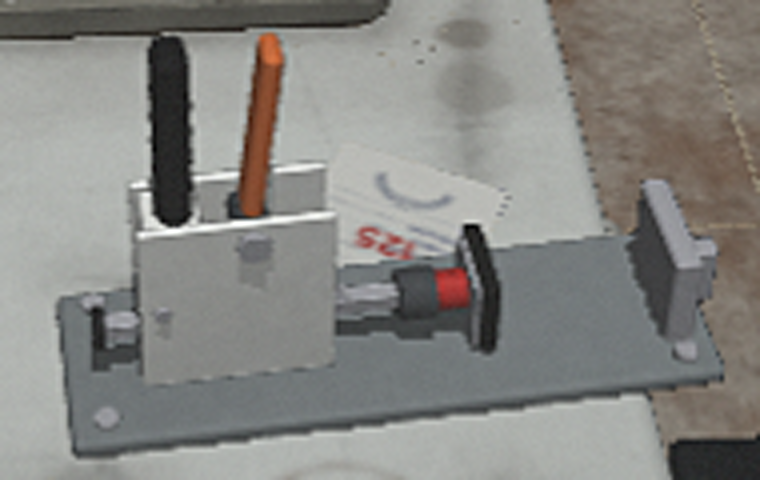

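```bash
python3 - <<'E'
from h import *
np.set_printoptions(precision=4,suppress=True)
s=robot.camera('side');c=robot.camera('top')
def S(x,y): return (275+(x+.5)/4-.5,300+(y+.5)/4-.5)
def T(x,y): return (180+(x+.5)/6-.5,225+(y+.5)/6-.5)
for p in [(60,298),(78,452),(722,378)]: print('side',onz(s,S(*p),.012))
for p in [(148,42),(303,36),(160,590),(322,580)]: print('top',onz(c,T(*p),.012))
print('anvil top', [onz(s,S(*p),.064) for p in [(640,182),(695,262)]],[onz(c,T(*p),.064) for p in [(165,542),(270,538)]])
print('handle top', onz(s,S(166,42),.197),onz(c,T(130,65),.197))
print('trig top', onz(s,S(270,45),.194),onz(c,T(132,155),.194))
print('cutter', [onz(c,p,0.02) for p in [(287,285),(375,285),(380,180),(287,180)]])
print([onz(c,p,0.25) for p in [(285,257),(385,250)]])
E
```

```text
side [0.6334 0.3031 0.012 ]
side [0.6241 0.393  0.012 ]
side [0.3336 0.366  0.012 ]
top [0.6244 0.3827 0.012 ]
top [0.6294 0.2964 0.012 ]
top [0.3255 0.3571 0.012 ]
top [0.3329 0.2703 0.012 ]
anvil top [array([0.361 , 0.2932, 0.064 ]), array([0.3466, 0.3441, 0.064 ])] [array([0.3497, 0.3433, 0.064 ]), array([0.3531, 0.2888, 0.064 ])]
handle top [0.5795 0.3357 0.197 ] [0.5741 0.3424 0.197 ]
trig top [0.5363 0.3365 0.194 ] [0.5305 0.3392 0.194 ]
cutter [array([0.452, 0.101, 0.02 ]), array([ 0.4572, -0.1826,  0.02  ]), array([ 0.8119, -0.2012,  0.02  ]), array([0.8055, 0.1125, 0.02  ])]
[array([0.5074, 0.0926, 0.25  ]), array([ 0.5321, -0.1828,  0.25  ])]
```

```bash
cat >> h.py <<'E'
def delta(target,ang,pos=None,rot=None):
    """target world pos, tool y angle deg (tool straight down)"""
    s,p,r=st()
    a=np.radians(ang);y=np.array([np.cos(a),np.sin(a),0]);z=np.array([0,0,-1.]);x=np.cross(y,z)
    Rt=R.from_matrix(np.stack([x,y,z],1))
    d=r.inv().apply(np.array(target)-p);w=(r.inv()*Rt).as_rotvec()/(np.pi/2)
    print('pos',p.round(4),'yang',np.degrees(np.arctan2(*r.as_matrix()[[1,0],1])).round(2),'t',s['clock'],'j',np.array(s['joints']).round(3),'F',np.array(s['force']).round(2),'w',round(s['width'],3))
    print('delta',d.round(4),'turn',w.round(4),'rows',np.linalg.norm(d)/.0417,np.linalg.norm(w)*90/7.16)
E
python3 - <<'E'
from h import *
delta((.41,.05,.30),-0)
E
```

```text
pos [0.2018 0.5916 0.2226] yang 71.16 t 3.65 j [-1.265  0.332 -0.065  1.46   0.022  1.35  -0.088] F [-0.47 -0.01  0.15] w 1.001
delta [-0.3719 -0.4453 -0.0775] turn [ 0.000e+00 -1.000e-04  7.907e-01] rows 14.037045530036258 9.939120584899
```

Request:
move_arm --deltas '[[[-0.372, -0.445, -0.078], [0, 0, 0.79], 1], [[-0.372, -0.445, -0.078], [0, 0, 0.79], 1], [[-0.372, -0.445, -0.078], [0, 0, 0.79], 1], [[-0.372, -0.445, -0.078], [0, 0, 0.79], 1], [[-0.372, -0.445, -0.078], [0, 0, 0.79], 1], [[-0.372, -0.445, -0.078], [0, 0, 0.79], 1], [[-0.372, -0.445, -0.078], [0, 0, 0.79], 1], [[-0.372, -0.445, -0.078], [0, 0, 0.79], 1], [[-0.372, -0.445, -0.078], [0, 0, 0.79], 1], [[-0.372, -0.445, -0.078], [0, 0, 0.79], 1], [[-0.372, -0.445, -0.078], [0, 0, 0.79], 1], [[-0.372, -0.445, -0.078], [0, 0, 0.79], 1]]'

```text
clock: 4.65
eef_pos: [0.3801, 0.127, 0.2897]
tcp_rot: [-0.0, 0.707, 0.707, 0.001]
force: [1.2, 0.6, 0.1]
width: 0.997
```

```bash
python3 - <<'E'
from h import *
delta((.44,-.30,.28),-66.4)
E
```

```text
pos [0.3801 0.127  0.2897] yang 0.01 t 4.65 j [-0.858 -0.243  0.354  1.902  0.083  1.467 -0.522] F [1.25 0.65 0.12] w 0.997
delta [-0.427   0.0599  0.0093] turn [-1.000e-04 -8.000e-04  7.378e-01] rows 10.341916651842233 9.274561722828816
```

Request:
move_arm --deltas '[[[-0.427, 0.06, 0.01], [0, 0, 0.738], 1], [[-0.427, 0.06, 0.01], [0, 0, 0.738], 1], [[-0.427, 0.06, 0.01], [0, 0, 0.738], 1], [[-0.427, 0.06, 0.01], [0, 0, 0.738], 1], [[-0.427, 0.06, 0.01], [0, 0, 0.738], 1], [[-0.427, 0.06, 0.01], [0, 0, 0.738], 1], [[-0.427, 0.06, 0.01], [0, 0, 0.738], 1], [[-0.427, 0.06, 0.01], [0, 0, 0.738], 1], [[-0.427, 0.06, 0.01], [0, 0, 0.738], 1], [[-0.427, 0.06, 0.01], [0, 0, 0.738], 1], [[-0.427, 0.06, 0.01], [0, 0, 0.738], 1]]'

```text
clock: 5.57
eef_pos: [0.4394, -0.3032, 0.2796]
tcp_rot: [0.002, 0.98, 0.201, 0.0]
force: [-1.3, -0.1, 0.2]
width: 1.003
```

```bash
python3 - <<'E'
from h import *
delta((.53,-.37,.24),-66.4)
c=cam('wrist','w1.png'); print(proj(c,(.57,-.375,.046)))
E
```

```text
pos [ 0.4394 -0.3032  0.2796] yang -66.76 t 5.5667 j [-0.363  0.121  0.971  1.655 -0.099  1.416 -0.545] F [-1.29 -0.12  0.21] w 1.003
delta [0.0569 0.097  0.0398] turn [ 0.0021  0.0004 -0.004 ] rows 2.860151859076532 0.05709311430945185
[431.53549671 114.93862723]
```

View pics/w1.png

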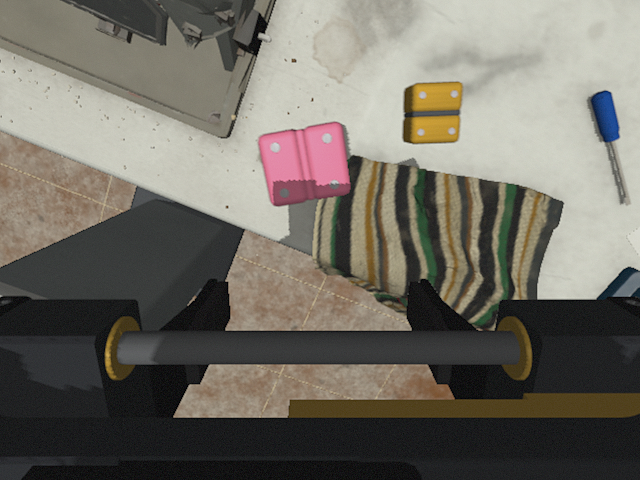

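```bash
cat >fit.py <<'E'
from h import *
def fitflask(img,c,x0,y0,w,h,init,z0=0.,thr=30):
    r=img[y0:y0+h,x0:x0+w].astype(int)
    m=((r[:,:,2]-r[:,:,0])>thr).astype(np.uint8)
    m=cv2.morphologyEx(m,cv2.MORPH_CLOSE,np.ones((11,11)))
    n,l,sx,_=cv2.connectedComponentsWithStats(m);k=1+np.argmax(sx[1:,4]);m=(l==k).astype(float)
    f=lambda v:np.abs(hullmask(c,boxpts(v[0],v[1],v[2],.06,.052,z0,z0+.046),4,x0,y0,w,h)-m).sum()
    a,b,d=init;q=None
    for dd in(-.15,0,.15):
        t=minimize(f,init,method='Nelder-Mead',options=dict(initial_simplex=[[a,b,d+dd],[a+.006,b,d+dd],[a,b+.006,d+dd],[a,b,d+dd+.1]],xatol=1e-4,fatol=.2))
        if q is None or t.fun<q.fun:q=t
    return q.x,q.fun,m.sum(),m
E
python3 - <<'E'
from fit import *
c=robot.camera('wrist');a=cv2.imread('pics/w1.png')
x,f,s,m=fitflask(a,c,380,60,110,110,(.57,-.375,.41));print(x,f,s)
np.save('fl.npy',x)
b=a.copy()
for p in boxpts(*x,.06,.052,0,.046):
    u=proj(c,p);cv2.circle(b,tuple(int(v) for v in u.round()),1,(255,0,0),-1)
cv2.imwrite('pics/f1.png',cv2.resize(b[60:170,380:490],(600,600),interpolation=cv2.INTER_NEAREST))
E
```

```text
[ 0.57261742 -0.37818284  0.42437014] 361.54901960784315 3354.0
```

View pics/f1.png

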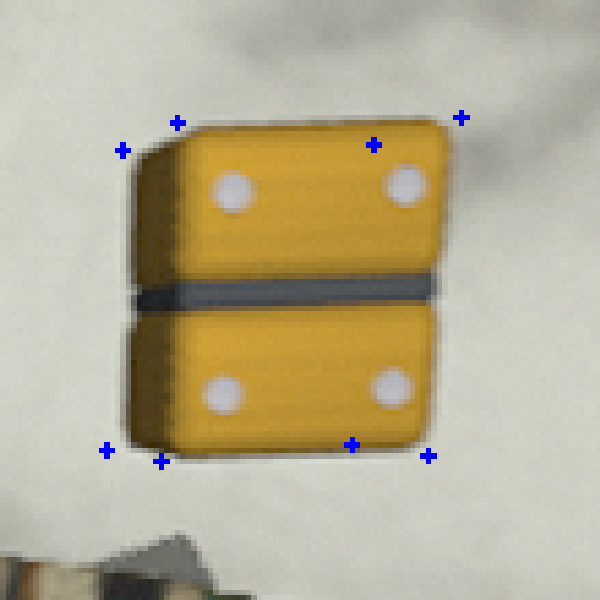

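```bash
python3 - <<'E'
from fit import *
c=robot.camera('wrist')
T=lambda x,y:(380+(x+.5)/5.4545-.5,60+(y+.5)/5.4545-.5)
a=onz(c,T(185,297),.046);b=onz(c,T(437,285),.046)
print(a,b,np.degrees(np.arctan2(*(a-b)[[1,0]])),np.linalg.norm(a-b),(a+b)/2)
P=[onz(c,T(*p),.046) for p in [(190,126),(452,118),(178,455),(428,446)]]
print(np.array(P).mean(0),P)
x=[onz(c,T(*p),.046) for p in [(232,192),(406,185),(223,395),(391,388)]]
print(np.array(x).mean(0)); d=x[0]-x[2]+x[1]-x[3];print(np.degrees(np.arctan2(d[1],d[0])));d=x[0]-x[1]+x[2]-x[3];print(np.degrees(np.arctan2(d[1],d[0])))
delta((.5715,-.3775,.14),-65.7)
E
```

```text
[ 0.56290764 -0.35475744  0.046     ] [ 0.58358255 -0.3972248   0.046     ] 115.95878393214355 0.047232704758310415 [ 0.57324509 -0.37599112  0.046     ]
[ 0.57345729 -0.37605051  0.046     ] [array([ 0.58967388, -0.34168973,  0.046     ]), array([ 0.60996452, -0.38520451,  0.046     ]), array([ 0.53682411, -0.36698345,  0.046     ]), array([ 0.55736666, -0.41032433,  0.046     ])]
[ 0.57332216 -0.3763695   0.046     ]
25.303065347235115
115.59542247384506
pos [ 0.4398 -0.2991  0.2789] yang -66.53 t 5.7167 j [-0.365  0.117  0.964  1.659 -0.096  1.417 -0.551] F [0.1  0.71 0.07] w 1.004
delta [0.0898 0.1243 0.1388] turn [ 0.0003  0.0011 -0.0092] rows 4.960597580165349 0.11615429371559922
```

Request:
move_arm --deltas '[[[0.09, 0.124, 0.12], [0, 0, -0.022], 1], [[0.09, 0.124, 0.12], [0, 0, -0.022], 1], [[0.09, 0.124, 0.12], [0, 0, -0.022], 1], [[0.09, 0.124, 0.12], [0, 0, -0.022], 1], [[0.09, 0.124, 0.12], [0, 0, -0.022], 1], [[0.09, 0.124, 0.12], [0, 0, -0.022], 1], [[0.09, 0.124, 0.12], [0, 0, -0.022], 1]]'

```text
clock: 6.3
eef_pos: [0.5726, -0.3739, 0.1573]
tcp_rot: [-0.001, 0.975, 0.222, -0.001]
force: [-0.5, -0.2, 1.8]
width: 1.003
```

```bash
python3 - <<'E'
from fit import *
c=cam('wrist','w2.png');b=c['img'][:,:,::-1].copy()
for p in boxpts(.573,-.3765,np.radians(25.5),.06,.052,0,.046):
    u=proj(c,p);cv2.circle(b,tuple(int(v) for v in u.round()),2,(255,0,0),-1)
cv2.imwrite('pics/w2b.png',b)
delta((.573,-.3765,.05),-64.5)
E
```

```text
pos [ 0.5724 -0.3744  0.1593] yang -64.34 t 6.35 j [-0.045  0.627  0.849  1.403 -0.472  1.323 -0.299] F [0.34 0.86 1.07] w 1.0
delta [-0.0004  0.0023  0.1093] turn [-0.0006  0.0001  0.0018] rows 2.6208142527119054 0.02371533492385816
```

View pics/w2b.png

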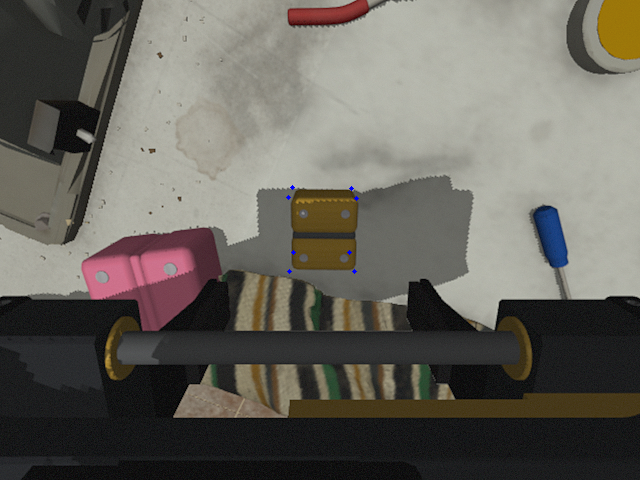

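Request:
move_arm --deltas '[[[0.0, 0.003, 0.04], [0, 0, 0], 1], [[0.0, 0.003, 0.08], [0, 0, 0], 1], [[0.0, 0.003, 0.12], [0, 0, 0], 1], [[0.0, 0.003, 0.147], [0, 0, 0], 1], [[0.0, 0.003, 0.147], [0, 0, 0], 1], [[0.0, 0.003, 0.147], [0, 0, 0], 1], [[0.0, 0.003, 0.147], [0, 0, 0], -1], [[0.0, 0.003, 0.147], [0, 0, 0], -1], [[0.0, 0.003, 0.147], [0, 0, 0], -1], [[0.0, 0.003, 0.147], [0, 0, 0], -1], [[0.0, 0.003, 0.147], [0, 0, 0], -1]]' --squeeze 25

```text
clock: 7.27
eef_pos: [0.5742, -0.3782, 0.0131]
tcp_rot: [0.0, 0.975, 0.222, 0.001]
force: [0.4, 0.3, -0.0]
width: 0.704
```

```bash
python3 - <<'E'
from fit import *
delta((.573,-.3765,.012),-64.5)
E
```

```text
pos [ 0.5742 -0.3782  0.0131] yang -64.37 t 7.2667 j [ 0.004  0.77   0.759  1.512 -0.572  1.089 -0.233] F [ 0.37  0.34 -0.  ] w 0.704
delta [-0.0003 -0.0021  0.0011] turn [ 0.0006 -0.0006  0.0014] rows 0.05760309415280247 0.02045965018963906
```

Still closing (52 mm = 0.60).

Request:
move_arm --deltas '[[[0, 0, 0], [0, 0, 0], -1], [[0, 0, 0], [0, 0, 0], -1], [[0, 0, 0], [0, 0, 0], -1], [[0, 0, 0], [0, 0, 0], -1], [[0, 0, 0], [0, 0, 0], -1], [[0, 0, 0], [0, 0, 0], -1], [[0, 0, -0.03], [0, 0, 0], -1], [[0, 0, -0.07], [0, 0, 0], -1], [[0, 0, -0.11], [0, 0, 0], -1], [[0, 0, -0.14], [0, 0, 0], -1], [[0, 0, -0.14], [0, 0, 0], -1]]'

```text
clock: 8.18
eef_pos: [0.5756, -0.3802, 0.1587]
tcp_rot: [0.003, 0.975, 0.222, 0.003]
force: [0.1, -0.8, -2.7]
width: 0.599
```

```bash
python3 - <<'E'
from fit import *
cam('wrist','w3.png')
delta((.42,-.20,.27),-64.5)
E
```

```text
pos [ 0.5748 -0.3792  0.155 ] yang -64.39 t 8.2333 j [-0.037  0.636  0.847  1.4   -0.48   1.313 -0.293] F [ 0.59 -0.15 -4.48] w 0.601
delta [-0.0618 -0.2281 -0.1161] turn [ 0.0025 -0.0018  0.0013] rows 6.312988129819181 0.041857608997336156
```

View pics/w3.png

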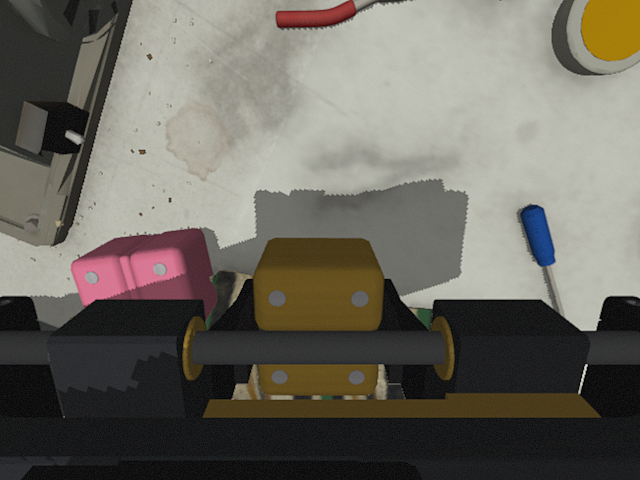

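```bash
python3 - <<'E'
from fit import *
delta((.45,-.34,.28),-64.5)
delta((.42,-.15,.30),-64.5)
delta((.41,0,.30),-84.9)
E
```

```text
pos [ 0.5748 -0.3792  0.155 ] yang -64.39 t 8.2333 j [-0.037  0.636  0.847  1.4   -0.48   1.313 -0.293] F [ 0.59 -0.15 -4.48] w 0.601
delta [-0.0952 -0.0888 -0.1256] turn [ 0.0025 -0.0018  0.0013] rows 4.338649097063864 0.041857608997336156
pos [ 0.5748 -0.3792  0.155 ] yang -64.39 t 8.2333 j [-0.037  0.636  0.847  1.4   -0.48   1.313 -0.293] F [ 0.59 -0.15 -4.48] w 0.601
delta [-0.0401 -0.273  -0.1462] turn [ 0.0025 -0.0018  0.0013] rows 7.48896780616861 0.041857608997336156
pos [ 0.5748 -0.3792  0.155 ] yang -64.39 t 8.2333 j [-0.037  0.636  0.847  1.4   -0.48   1.313 -0.293] F [ 0.59 -0.15 -4.48] w 0.601
delta [ 0.0158 -0.4126 -0.1466] turn [ 0.0022 -0.0022  0.2279] rows 10.507544744450142 2.865171348176337
```

Request:
move_arm --deltas '[[[-0.02, -0.02, -0.03], [0, 0, 0], -1], [[-0.045, -0.042, -0.06], [0, 0, 0], -1], [[-0.07, -0.065, -0.095], [0, 0, 0], -1], [[-0.095, -0.089, -0.126], [0, 0, 0], -1], [[-0.09, -0.12, -0.135], [0, 0, 0], -1], [[-0.078, -0.155, -0.145], [0, 0, 0], -1], [[-0.065, -0.193, -0.147], [0, 0, 0], -1], [[-0.053, -0.232, -0.147], [0, 0, 0.03], -1], [[-0.04, -0.271, -0.147], [0, 0, 0.08], -1], [[-0.024, -0.308, -0.147], [0, 0, 0.13], -1], [[-0.008, -0.345, -0.147], [0, 0, 0.18], -1], [[0.008, -0.382, -0.147], [0, 0, 0.22], -1]]'

```text
clock: 9.23
eef_pos: [0.4144, -0.0277, 0.2976]
tcp_rot: [-0.0, 0.999, 0.049, -0.001]
force: [1.9, 0.9, -4.0]
width: 0.596
```

```bash
python3 - <<'E'
from fit import *
delta((.37,.20,.26),-84.9)
E
```

```text
pos [ 0.4144 -0.0277  0.2976] yang -84.34 t 9.2333 j [-0.668 -0.241  0.529  1.865  0.121  1.488 -1.635] F [ 1.88  0.92 -3.98] w 0.596
delta [-0.0217 -0.231   0.0377] turn [-0.0001  0.0011  0.0062] rows 5.635905555427895 0.07978590326231651
```

```bash
python3 - <<'E'
from fit import *
delta((.345,.23,.24),-84.9)
E
```

```text
pos [ 0.4144 -0.0277  0.2976] yang -84.34 t 9.2333 j [-0.668 -0.241  0.529  1.865  0.121  1.488 -1.635] F [ 1.88  0.92 -3.98] w 0.596
delta [-0.0436 -0.2633  0.0577] turn [-0.0001  0.0011  0.0062] rows 6.547508762170914 0.07978590326231651
```

Request:
move_arm --deltas '[[[-0.012, -0.04, 0], [0, 0, 0.006], -1], [[-0.018, -0.08, 0.0], [0, 0, 0.006], -1], [[-0.024, -0.12, 0.01], [0, 0, 0.006], -1], [[-0.03, -0.16, 0.025], [0, 0, 0.006], -1], [[-0.036, -0.2, 0.04], [0, 0, 0.006], -1], [[-0.042, -0.235, 0.055], [0, 0, 0.006], -1], [[-0.044, -0.263, 0.058], [0, 0, 0.006], -1], [[-0.044, -0.263, 0.058], [0, 0, 0.006], -1], [[-0.044, -0.263, 0.058], [0, 0, 0.006], -1], [[-0.044, -0.263, 0.058], [0, 0, 0.006], -1]]'

```text
clock: 10.07
eef_pos: [0.3449, 0.2263, 0.2398]
tcp_rot: [0.001, 0.999, 0.046, -0.001]
force: [1.0, -0.5, -3.4]
width: 0.595
```

```bash
python3 - <<'E'
from fit import *
import pickle
c=cam('wrist','w4.png');pickle.dump(c,open('w4.pkl','wb'))
delta((.40,.32,.24),-84.9)
E
```

```text
pos [0.3453 0.226  0.2403] yang -84.77 t 10.1167 j [-0.863 -0.162  0.154  1.953  0.026  1.35  -2.195] F [-0.79 -0.27 -2.99] w 0.595
delta [ 0.063  -0.0886  0.0001] turn [0.0007 0.0008 0.0014] rows 2.6077101993045533 0.02258622073327086
```

View pics/w4.png

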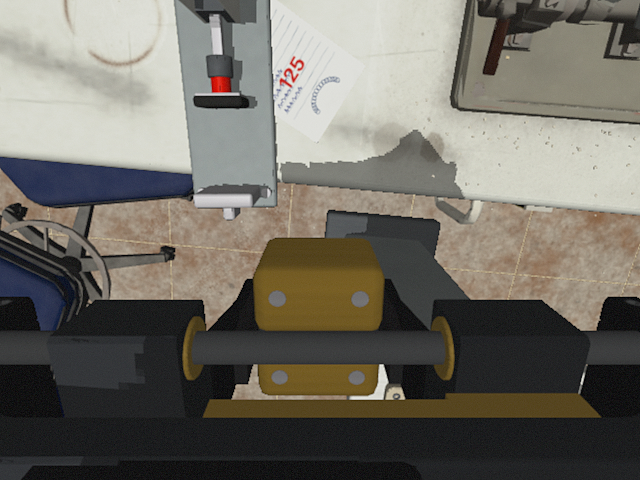

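```bash
python3 - <<'E'
import cv2
a=cv2.imread('pics/w4.png')
cv2.imwrite('pics/c4.png',cv2.resize(a[80:225,165:295],(538,600),interpolation=cv2.INTER_CUBIC))
cv2.imwrite('pics/c4f.png',cv2.resize(a[230:405,235:400],(565,600),interpolation=cv2.INTER_CUBIC))
E
```

```text
(no output)
```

View pics/c4.png

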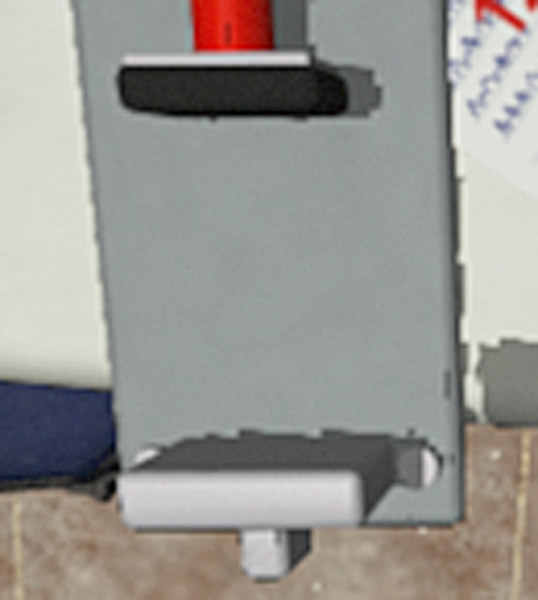

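View pics/c4f.png

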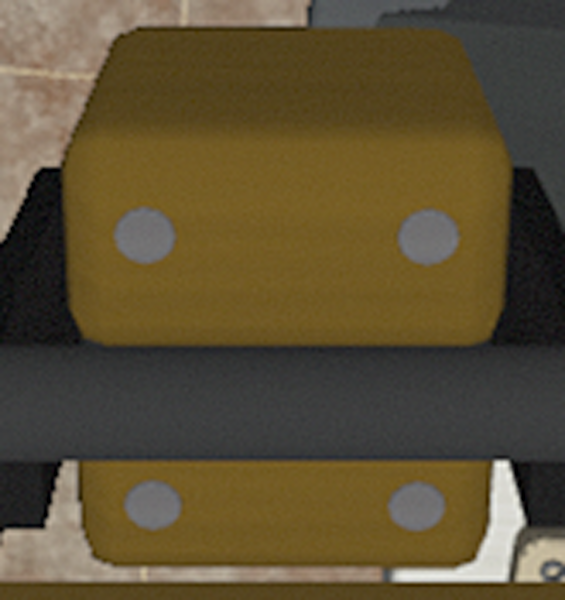

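```bash
python3 - <<'E'
from fit import *
import pickle
np.set_printoptions(precision=4,suppress=True)
c=pickle.load(open('w4.pkl','rb'))
T=lambda x,y:(165+(x+.5)/4.138-.5,80+(y+.5)/4.138-.5)
F=lambda x,y:(235+(x+.5)/3.43-.5,230+(y+.5)/3.43-.5)
s,p,r=st()
z=p[2]+.033
x=[onz(c,F(*q),z) for q in [(145,237),(429,238),(153,505),(417,506)]]
X=[r.inv().apply(v-p) for v in x];print('studs tool',np.array(X),np.mean(X,0))
e=[r.inv().apply(onz(c,F(*q),z)-p) for q in [(280,135),(280,563),(65,180),(512,180),(85,520),(492,520)]];print('edges',np.array(e))
# clamp
L=[onz(c,T(*q),.012) for q in [(72,20),(117,430)]];Rr=[onz(c,T(*q),.012) for q in [(448,20),(465,510)]]
print('plate L',L,'R',Rr)
for P in(L,Rr): d=P[0]-P[1];print(np.degrees(np.arctan2(d[1],d[0])))
print('anvil top face edge',onz(c,T(128,472),.064),onz(c,T(362,472),.064),'back',onz(c,T(125,526),.064),onz(c,T(362,526),.064))
print('pad top front',onz(c,T(120,72),.055),onz(c,T(345,72),.055), 'back',onz(c,T(120,56),.055),onz(c,T(310,54),.055))
print('plate end',onz(c,T(465,522),.012),onz(c,T(380,522),.012))
E
```

```text
studs tool [[ 0.0165 -0.0167 -0.033 ]
 [ 0.0164  0.0157 -0.033 ]
 [-0.0197 -0.0169 -0.033 ]
 [-0.0199  0.0155 -0.033 ]] [-0.0017 -0.0006 -0.033 ]
edges [[ 0.029  -0.0013 -0.033 ]
 [-0.0283 -0.0014 -0.033 ]
 [ 0.0236 -0.0255 -0.0331]
 [ 0.0236  0.0247 -0.033 ]
 [-0.0219 -0.0254 -0.033 ]
 [-0.022   0.0248 -0.0329]]
plate L [array([0.4517, 0.3711, 0.012 ]), array([0.3542, 0.3612, 0.012 ])] R [array([0.4601, 0.2816, 0.012 ]), array([0.3415, 0.2705, 0.012 ])]
5.785644646320417
5.3565290951531805
anvil top face edge [0.3545 0.342  0.064 ] [0.3594 0.2894 0.064 ] back [0.342  0.3427 0.064 ] [0.3469 0.2889 0.064 ]
pad top front [0.4395 0.346  0.055 ] [0.444  0.2979 0.055 ] back [0.4427 0.346  0.055 ] [0.4469 0.3055 0.055 ]
plate end [0.3383 0.2703 0.012 ] [0.3362 0.2926 0.012 ]
```

```bash
python3 - <<'E'
from fit import *
delta((.3933,.3193,.12),-84.7)
E
```

```text
pos [0.3453 0.226  0.2403] yang -84.77 t 10.1167 j [-0.863 -0.162  0.154  1.953  0.026  1.35  -2.195] F [-0.79 -0.27 -2.99] w 0.595
delta [ 0.0565 -0.0886  0.1201] turn [ 0.0007  0.0008 -0.0008] rows 3.827273085407448 0.01696732299142607
```

Request:
move_arm --deltas '[[[0.02, -0.033, 0.02], [0, 0, 0], -1], [[0.04, -0.065, 0.045], [0, 0, 0], -1], [[0.0565, -0.0886, 0.075], [0, 0, 0], -1], [[0.0565, -0.0886, 0.1], [0, 0, 0], -1], [[0.0565, -0.0886, 0.12], [0, 0, 0], -1], [[0.0565, -0.0886, 0.12], [0, 0, 0], -1], [[0.0565, -0.0886, 0.12], [0, 0, 0], -1], [[0.0565, -0.0886, 0.12], [0, 0, 0], -1]]'

```text
clock: 10.78
eef_pos: [0.3944, 0.3203, 0.1228]
tcp_rot: [-0.001, 0.999, 0.045, 0.001]
force: [0.1, 1.0, -3.2]
width: 0.597
```

```bash
python3 - <<'E'
from fit import *
c=cam('wrist','w5.png');c2=cam('side','s5.png')
a=cv2.imread('pics/s5.png');cv2.imwrite('pics/c5.png',cv2.resize(a[270:420,275:475],(800,600),interpolation=cv2.INTER_CUBIC))
delta((.3933,.3193,.026),-84.7)
E
```

```text
pos [0.3945 0.3208 0.1232] yang -84.76 t 10.8833 j [-0.898  0.154  0.136  1.899 -0.024  1.086 -2.232] F [ 0.06  0.11 -3.25] w 0.593
delta [-0.0015  0.0016  0.0972] turn [-0.0014 -0.0016 -0.0007] rows 2.3316914797673998 0.028475181123126973
```

View pics/w5.png

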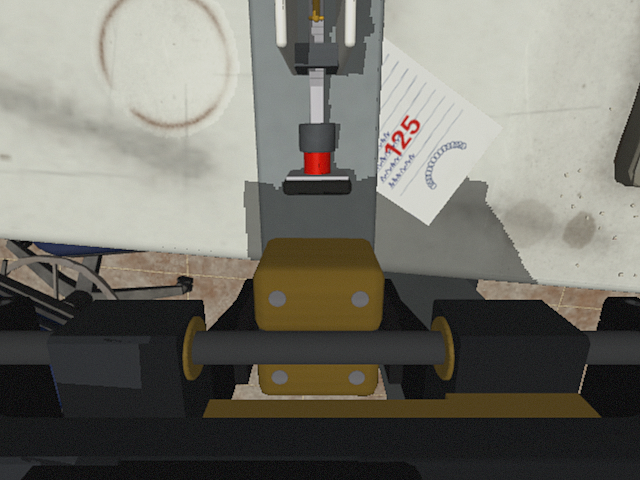

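View pics/c5.png

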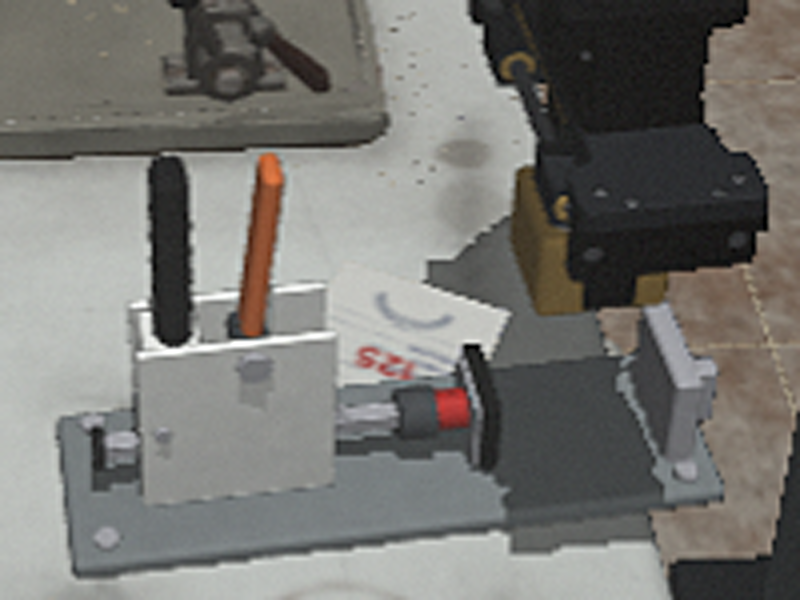

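```bash
python3 - <<'E'
from fit import *
c=robot.camera('wrist')
for q in [(283,182),(351,182),(283,193),(351,193)]: print(onz(c,q,.055))
for q in [(252,100),(258,235),(383,60),(377,180)]:
    v=onz(c,q,.012);print(v, v@np.array([-.0924,.9957,0]))
E
```

```text
[0.43968913 0.34767755 0.055     ]
[0.44363584 0.30485911 0.055     ]
[0.43268912 0.34723116 0.055     ]
[0.4366734  0.30403412 0.055     ]
[0.48862518 0.37668581 0.012     ] 0.32991709507818345
[0.38987388 0.36813752 0.012     ] 0.33053018315487837
[0.52243936 0.28855454 0.012     ] 0.23904035878332597
[0.44100886 0.28132564 0.012     ] 0.239366726028313
```

Request:
move_arm --deltas '[[[-0.001, 0, 0.03], [0, 0, 0], -1], [[-0.001, 0, 0.055], [0, 0, 0], -1], [[-0.001, 0, 0.075], [0, 0, 0], -1], [[-0.001, 0, 0.088], [0, 0, 0], -1], [[-0.001, 0, 0.093], [0, 0, 0], -1], [[-0.001, 0, 0.097], [0, 0, 0], -1], [[-0.001, 0, 0.0975], [0, 0, 0], -1], [[-0.001, 0, 0.0975], [0, 0, 0], -1], [[-0.001, 0, 0.0975], [0, 0, 0], -1]]'

```text
clock: 11.68
eef_pos: [0.393, 0.3209, 0.0247]
tcp_rot: [-0.001, 0.999, 0.046, 0.001]
force: [1.1, -0.3, -3.0]
width: 0.599
```

```bash
python3 - <<'E'
from fit import *
c2=cam('side','s6.png')
a=cv2.imread('pics/s6.png');cv2.imwrite('pics/c6.png',cv2.resize(a[270:420,275:475],(800,600),interpolation=cv2.INTER_CUBIC))
delta((.3945,.3208,.0255),-84.7)
E
```

```text
pos [0.3929 0.3208 0.0246] yang -84.72 t 11.7333 j [-0.889  0.286  0.129  1.981 -0.047  0.876 -2.214] F [ 0.33  0.35 -4.79] w 0.596
delta [ 0.0016  0.0002 -0.0009] turn [-0.0007 -0.0007 -0.0002] rows 0.04408633234080021 0.013192290472481324
```

View pics/c6.png

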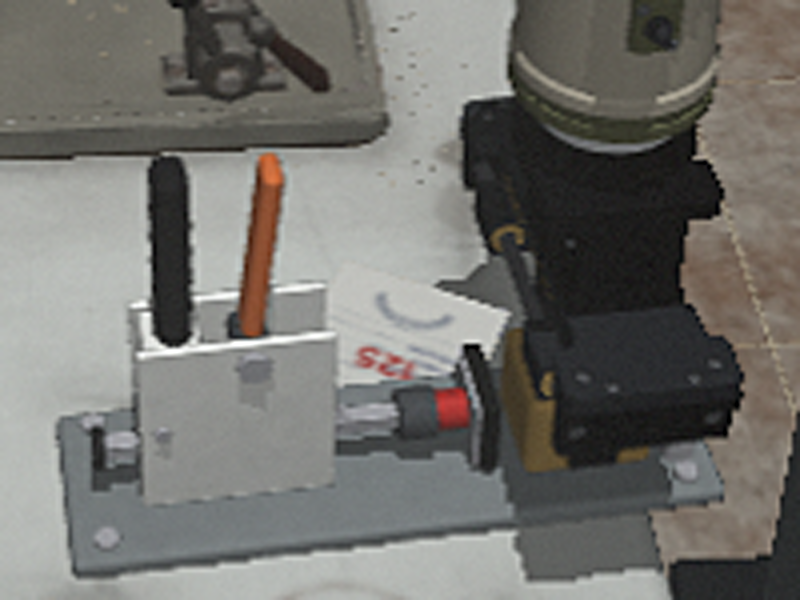

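Request:
move_arm --deltas '[[[0, 0, 0.001], [0, 0, 0], -1], [[0, 0, 0.002], [0, 0, 0], -1], [[0, 0, 0.002], [0, 0, 0], -1]]'

```text
clock: 11.98
eef_pos: [0.393, 0.3209, 0.0241]
tcp_rot: [-0.001, 0.999, 0.046, 0.0]
force: [-8.2, -6.7, 24.0]
width: 0.598
```

Request:
move_arm --deltas '[[[0, 0, -0.0012], [0, 0, 0], -1], [[0, 0, -0.0015], [0, 0, 0], -0.3], [[0, 0, -0.0015], [0, 0, 0], 0.5], [[0, 0, -0.0015], [0, 0, 0], 1], [[0, 0, -0.0015], [0, 0, 0], 1], [[0, 0, -0.0015], [0, 0, 0], 1], [[0, 0, -0.0015], [0, 0, 0], 1], [[0, 0, -0.0015], [0, 0, 0], 1], [[0, 0, -0.0015], [0, 0, 0], 1]]'

```text
clock: 12.73
eef_pos: [0.3925, 0.3204, 0.0231]
tcp_rot: [-0.0, 0.999, 0.046, -0.0]
force: [0.1, -0.6, 0.3]
width: 0.978
```

```bash
python3 - <<'E'
from fit import *
delta((.3945,.3208,.30),-84.7)
E
```

```text
pos [0.3925 0.3204 0.0231] yang -84.72 t 12.7333 j [-0.889  0.288  0.128  1.982 -0.047  0.875 -2.214] F [ 0.15 -0.6   0.27] w 0.978
delta [ 0.0021 -0.0003 -0.2769] turn [-0.      0.     -0.0002] rows 6.639532669583995 0.002958670404615744
```

Request:
move_arm --deltas '[[[0, 0, -0.02], [0, 0, 0], 1], [[0, 0, -0.05], [0, 0, 0], 1], [[0, 0, -0.09], [0, 0, 0], 1], [[0, 0, -0.13], [0, 0, 0], 1], [[0, 0, -0.17], [0, 0, 0], 1], [[0, 0, -0.21], [0, 0, 0], 1], [[0, 0, -0.24], [0, 0, 0], 1], [[0, 0, -0.24], [0, 0, 0], 1], [[0, 0, -0.24], [0, 0, 0], 1]]'

```text
clock: 13.48
eef_pos: [0.3931, 0.321, 0.265]
tcp_rot: [-0.001, 0.999, 0.046, 0.001]
force: [-0.5, 0.0, -1.1]
width: 1.002
```

```bash
python3 - <<'E'
from fit import *
import pickle
c=cam('wrist','w7.png');pickle.dump(c,open('w7.pkl','wb'))
a=cv2.imread('pics/w7.png');cv2.imwrite('pics/c7.png',cv2.resize(a[0:300,220:420],(400,600),interpolation=cv2.INTER_CUBIC))
delta((.55,.3208,.30),5.3)
for q in['handle_back','trigger_front']: print(q,robot.pinpoint('wrist',q))
E
```

```text
pos [0.3925 0.3204 0.2632] yang -84.72 t 13.5333 j [-0.91   0.045  0.141  1.714 -0.007  1.383 -2.247] F [ 0.93 -0.07 -0.95] w 1.003
delta [ 0.1569  0.0141 -0.0367] turn [-1.0000e-04 -4.0000e-04 -1.0002e+00] rows 3.879694794587485 12.57219418738395
handle_back []
trigger_front [{'position': [319.6, 29.1], 'score': 0.57}]
```

View pics/w7.png

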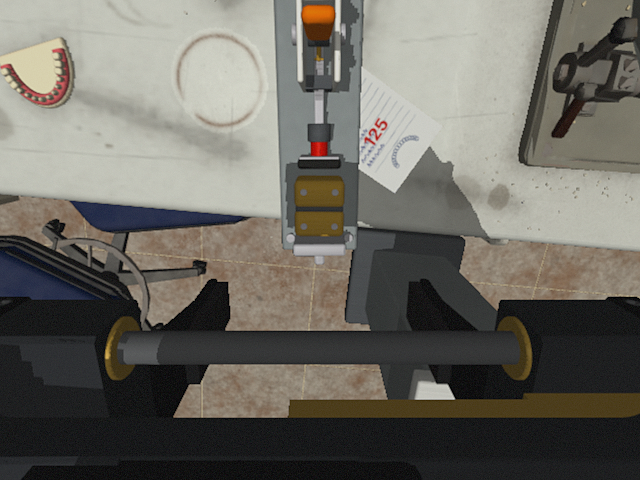

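```bash
python3 - <<'E'
from fit import *
import pickle
c=pickle.load(open('w7.pkl','rb'))
U=np.array([.9957,.0924,0]);N=np.array([-.0924,.9957,0])
def pr(t,v): print(t,v.round(4),'u',(v@U).round(4),'n',(v@N).round(4))
pr('trigpt',onz(c,(319.6,29.1),.171))
for q in [(303,33),(336,33),(319,12)]: pr('trig top row',onz(c,q,.194))
for t,q,z in [('anv',(293,243),.064),('anv',(344,243),.064),('fl',(295,175),.058),('fl',(344,175),.058),('fl',(295,237),.058),('fl',(344,237),.058),('pad',(298,167),.055),('pad',(340,167),.055),('pad',(340,160),.055)]: pr(t,onz(c,q,z))
s=robot.camera('side');t=robot.camera('top')
for q in [(130,400),(200,170),(165,300)]:
    o,v=ray(s,q)
    for k in np.linspace(.2,1.5,2000):
        P=o+v*k
        if abs(P[1])<1.2 and P[2]>0:
            pp=proj(t,P)
            if abs(pp[1]-151)<.3: print('shelf',P);break
E
```

```text
trigpt [0.532  0.3334 0.171 ] u 0.5605 n 0.2828
trig top row [0.524  0.3422 0.194 ] u 0.5533 n 0.2923
trig top row [0.5257 0.3234 0.194 ] u 0.5533 n 0.2734
trig top row [0.5353 0.3341 0.194 ] u 0.5639 n 0.2832
anv [0.3552 0.3445 0.064 ] u 0.3855 n 0.3102
anv [0.3602 0.2914 0.064 ] u 0.3856 n 0.2569
fl [0.4251 0.348  0.058 ] u 0.4554 n 0.3072
fl [0.4296 0.2989 0.058 ] u 0.4554 n 0.2579
fl [0.3601 0.3431 0.058 ] u 0.3903 n 0.3084
fl [0.3649 0.2916 0.058 ] u 0.3903 n 0.2566
pad [0.4329 0.3457 0.055 ] u 0.463 n 0.3042
pad [0.4369 0.3036 0.055 ] u 0.463 n 0.2619
pad [0.4437 0.3043 0.055 ] u 0.4699 n 0.262
shelf [0.69596349 0.80767259 0.54052258]
shelf [0.65644073 0.69523391 0.6385074 ]
shelf [0.713348   0.65629565 0.49356277]
```

View pics/c7.png

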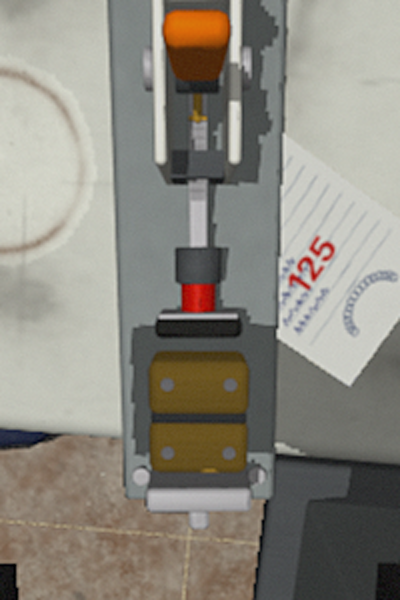

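```bash
python3 - <<'E'
from fit import *
delta((.5613,.3363,.26),5.3)
E
```

```text
pos [0.392  0.32   0.2619] yang -84.72 t 13.7333 j [-0.91   0.047  0.141  1.715 -0.007  1.383 -2.247] F [0.69 1.6  0.18] w 0.998
delta [ 0.1701 -0.0007  0.0016] turn [-1.0000e-04  1.6000e-03 -1.0002e+00] rows 4.078787355304134 12.57264417934758
```

Request:
move_arm --deltas '[[[0.02, -0.001, -0.01], [0, 0, -0.08], 1], [[0.04, -0.001, -0.01], [0, 0, -0.16], 1], [[0.06, -0.001, -0.01], [0, 0, -0.24], 1], [[0.08, -0.001, -0.01], [0, 0, -0.32], 1], [[0.1, -0.001, -0.01], [0, 0, -0.4], 1], [[0.12, -0.001, -0.01], [0, 0, -0.48], 1], [[0.14, -0.001, -0.01], [0, 0, -0.56], 1], [[0.16, -0.001, -0.01], [0, 0, -0.64], 1], [[0.17, -0.001, 0], [0, 0, -0.72], 1], [[0.17, -0.001, 0.002], [0, 0, -0.8], 1], [[0.17, -0.001, 0.002], [0, 0, -0.88], 1], [[0.17, -0.001, 0.002], [0, 0, -0.96], 1]]'

```text
clock: 14.73
eef_pos: [0.5615, 0.3367, 0.2593]
tcp_rot: [-0.0, 0.697, 0.717, -0.001]
force: [0.1, 0.0, 0.1]
width: 1.0
```

Request:
move_arm --deltas '[[[0, 0, 0], [0, 0, -0.04], 1], [[0, 0, 0], [0, 0, -0.04], 1], [[0, 0, 0], [0, 0, -0.04], 1]]'

```text
clock: 14.98
eef_pos: [0.5615, 0.3368, 0.2603]
tcp_rot: [-0.0, 0.678, 0.735, -0.001]
force: [-0.2, 0.7, -0.4]
width: 1.001
```

```bash
python3 - <<'E'
from fit import *
import pickle
c=cam('wrist','w8.png');pickle.dump(c,open('w8.pkl','wb'))
delta((.5613,.3363,.20),5.3)
for q in['handle_back','trigger_front']: print(q,robot.pinpoint('wrist',q))
E
```

```text
pos [0.5615 0.3368 0.2605] yang 4.66 t 15.0333 j [-0.66   0.382  0.069  1.318 -0.026  1.443 -0.511] F [-0.62 -0.76  0.3 ] w 0.997
delta [-0.0005 -0.0002  0.0605] turn [-0.0006  0.0003 -0.0071] rows 1.4506691246699648 0.08912129662029865
handle_back [{'position': [353.7, 241.5], 'score': 0.64}, {'position': [305.1, 219.0], 'score': 0.55}]
trigger_front [{'position': [278.4, 242.7], 'score': 0.79}]
```

View pics/w8.png

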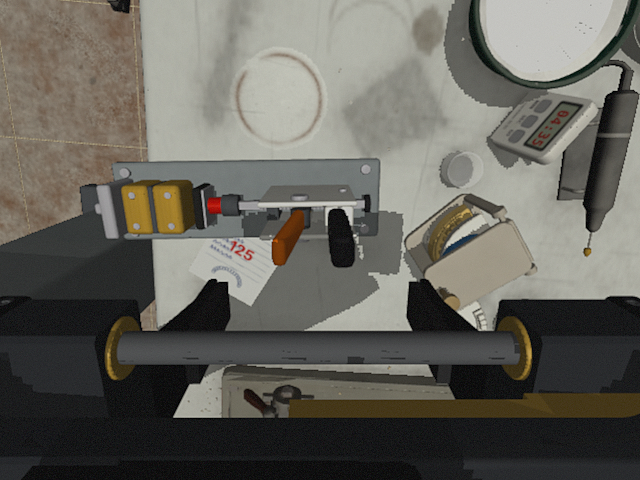

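```bash
python3 - <<'E'
from fit import *
import pickle
c=pickle.load(open('w8.pkl','rb'))
U=np.array([.9957,.0924,0]);N=np.array([-.0924,.9957,0])
def pr(t,v): print(t,v.round(4),'u',(v@U).round(4),'n',(v@N).round(4))
pr('hb',onz(c,(353.7,241.5),.171));pr('tf',onz(c,(278.4,242.7),.171))
pr('h top back',onz(c,(354,262),.197));pr('h top front',onz(c,(331,262),.197));pr('t top front',onz(c,(272,260),.194));pr('t top back',onz(c,(287,262),.194))
delta((.5613,.3363,.152),5.3)
E
```

```text
hb [0.5875 0.34   0.171 ] u 0.6164 n 0.2842
tf [0.5332 0.3346 0.171 ] u 0.5618 n 0.2839
h top back [0.5859 0.3339 0.197 ] u 0.6143 n 0.2783
h top front [0.5708 0.3327 0.197 ] u 0.5991 n 0.2785
t top front [0.5315 0.3297 0.194 ] u 0.5597 n 0.2792
t top back [0.5416 0.3291 0.194 ] u 0.5697 n 0.2776
pos [0.5615 0.337  0.2608] yang 4.72 t 15.1333 j [-0.661  0.381  0.069  1.318 -0.026  1.443 -0.51 ] F [-0.23 -0.21  0.42] w 0.999
delta [-0.0006 -0.0002  0.1088] turn [-0.0003  0.0001 -0.0065] rows 2.6096544857564874 0.08133555669849402
```

Request:
move_arm --deltas '[[[0, 0, 0.03], [0, 0, -0.006], 1], [[0, 0, 0.055], [0, 0, -0.006], 1], [[0, 0, 0.075], [0, 0, -0.006], 1], [[0, 0, 0.095], [0, 0, -0.006], 1], [[0, 0, 0.108], [0, 0, -0.006], 1], [[0, 0, 0.108], [0, 0, -0.006], 1], [[0, 0, 0.108], [0, 0, -0.006], 1]]'

```text
clock: 15.72
eef_pos: [0.5615, 0.337, 0.1532]
tcp_rot: [-0.0, 0.673, 0.739, -0.0]
force: [-0.1, 0.4, 0.4]
width: 0.997
```

```bash
python3 - <<'E'
from fit import *
c=cam('wrist','w9.png')
delta((.5673,.3368,.152),5.3)
E
```

```text
pos [0.5621 0.3373 0.1543] yang 5.34 t 15.7667 j [-0.655  0.436  0.06   1.466 -0.027  1.239 -0.499] F [1.03 0.49 1.08] w 0.997
delta [-0.001   0.0052  0.0023] turn [ 0.0007 -0.0004  0.0005] rows 0.13727944893885033 0.011250569893901658
```

View pics/w9.png

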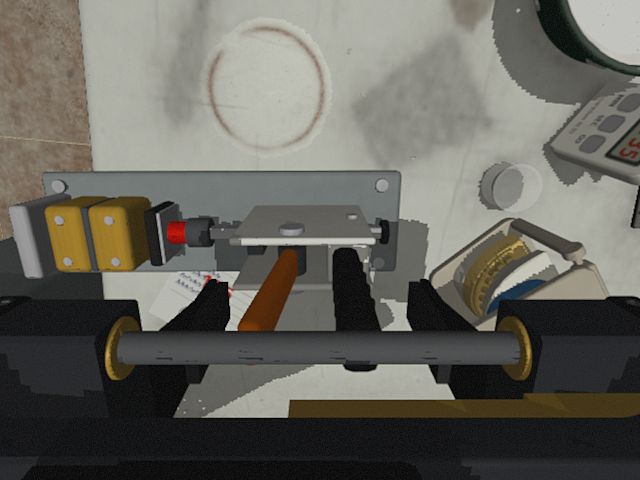

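Request:
move_arm --deltas '[[[-0.001, 0.005, 0.002], [0, 0, 0], 0.7], [[-0.001, 0.005, 0.002], [0, 0, 0], 0.4], [[-0.001, 0.005, 0.002], [0, 0, 0], 0], [[-0.001, 0.005, 0.002], [0, 0, 0], -0.1], [[-0.001, 0.005, 0.002], [0, 0, 0], -0.1], [[-0.001, 0.005, 0.002], [0, 0, 0], -0.1], [[-0.001, 0.005, 0.002], [0, 0, 0], -0.1], [[-0.001, 0.005, 0.002], [0, 0, 0], -0.1], [[-0.001, 0.005, 0.002], [0, 0, 0], -0.1], [[-0.001, 0.005, 0.002], [0, 0, 0], -0.1], [[-0.001, 0.005, 0.002], [0, 0, 0], -0.1]]' --squeeze 25

```text
clock: 16.68
eef_pos: [0.5659, 0.3369, 0.1515]
tcp_rot: [-0.001, 0.673, 0.74, -0.0]
force: [-6.0, -1.3, 5.1]
width: 0.454
```

```bash
python3 - <<'E'
from fit import *
c=cam('wrist','w10.png')
a=cv2.imread('pics/w10.png')[160:340,0:400];cv2.imwrite('pics/c10.png',cv2.resize(a,(800,360)))
delta((.5673,.3368,.152),5.3)
E
```

```text
pos [0.566  0.3368 0.1515] yang 5.4 t 16.7333 j [-0.65   0.447  0.06   1.458 -0.028  1.239 -0.493] F [-5.13 -1.06  5.85] w 0.455
delta [-0.0002  0.0013 -0.0005] turn [-0.0006 -0.0003  0.0011] rows 0.033520120314885285 0.01594120585340793
```

View pics/c10.png

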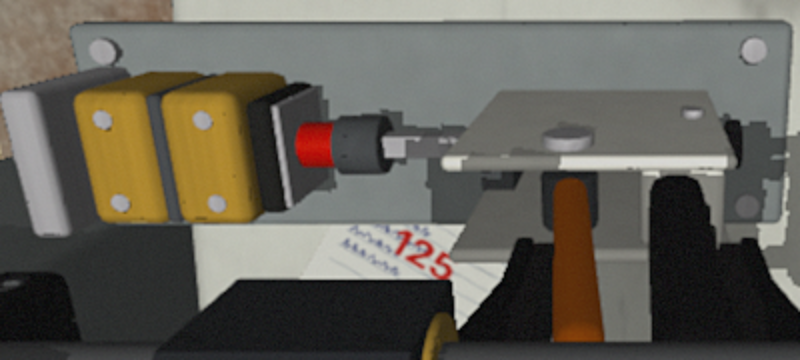

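Request:
move_arm --deltas '[[[0, 0, 0], [0, 0, 0], 0.9], [[0, 0, 0], [0, 0, 0], 0.9], [[0, 0, 0], [0, 0, 0], 0.9], [[0, 0, 0], [0, 0, 0], 0.9], [[0, 0, 0], [0, 0, 0], 0.9], [[0, 0, 0], [0, 0, 0], 0.9], [[0, 0, 0], [0, 0, 0], 0.9], [[0, 0, 0], [0, 0, 0], 0.9], [[0, 0, 0], [0, 0, 0], 0.9]]'

```text
clock: 17.48
eef_pos: [0.5671, 0.3362, 0.1512]
tcp_rot: [0.0, 0.673, 0.739, 0.0]
force: [-0.2, 0.3, 0.2]
width: 0.939
```

```bash
cat > look.py <<'E'
from fit import *
import sys
n=sys.argv[1]
c=cam('wrist','w%s.png'%n)
a=cv2.imread('pics/w%s.png'%n)[160:340,0:400];cv2.imwrite('pics/c%s.png'%n,cv2.resize(a,(800,360)))
r=a.astype(int);m=(r[:,:,2]>140)&(r[:,:,1]<70)&(r[:,:,0]<70);m[:, 250:]=0;m[110:]=0
ys,xs=np.nonzero(m);print('red cols per row',[(y+160,xs[ys==y].min(),xs[ys==y].max(),len(xs[ys==y])) for y in sorted(set(ys))[2:-2:4]],'n',m.sum())
s,p,q=st();print('pos',p.round(4),'u',(p@np.array([.9957,.0924,0])).round(4),'F',np.array(s['force']).round(2),'w_mm',s['width']*87,'t',s['clock'])
E
python3 look.py 11
```

```text
red cols per row [(np.int64(226), np.int64(147), np.int64(162), 16), (np.int64(230), np.int64(146), np.int64(162), 17), (np.int64(234), np.int64(146), np.int64(163), 18), (np.int64(238), np.int64(148), np.int64(163), 16)] n 280
pos [0.567  0.3363 0.1513] u 0.5957 F [-0.19  0.4   0.07] w_mm 81.86949962019634 t 17.5333
```

View pics/c11.png

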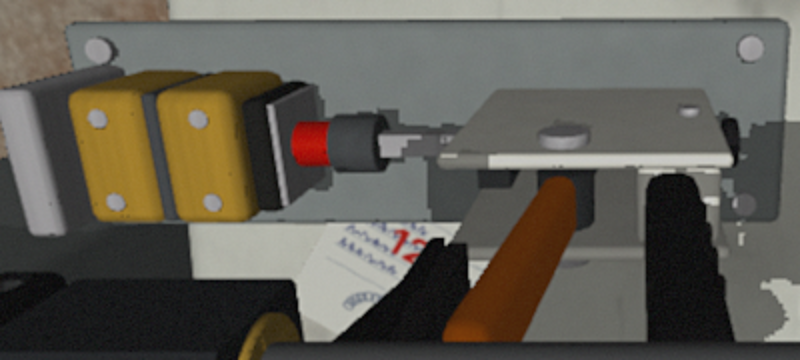

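Request:
move_arm --deltas '[[[0, 0, 0], [0, 0, 0], 0.4], [[0, 0, 0], [0, 0, 0], 0], [[0, 0, 0], [0, 0, 0], -0.1], [[0, 0, 0], [0, 0, 0], -0.1], [[0, 0, 0], [0, 0, 0], -0.1], [[0, 0, 0], [0, 0, 0], -0.1], [[0, 0, 0], [0, 0, 0], -0.1], [[0, 0, 0], [0, 0, 0], -0.1], [[0, 0, 0], [0, 0, 0], -0.1], [[0, 0, 0], [0, 0, 0], -0.1]]'

```text
clock: 18.37
eef_pos: [0.5659, 0.3367, 0.1515]
tcp_rot: [-0.001, 0.673, 0.74, -0.0]
force: [-5.2, -1.6, 4.9]
width: 0.454
```

```bash
python3 look.py 12
```

```text
red cols per row [(np.int64(225), np.int64(141), np.int64(155), 15), (np.int64(229), np.int64(140), np.int64(155), 16), (np.int64(233), np.int64(139), np.int64(155), 17), (np.int64(237), np.int64(140), np.int64(155), 16)] n 291
pos [0.566  0.3367 0.1515] u 0.5947 F [-5.62 -1.48  4.82] w_mm 39.59036369067736 t 18.4167
```

View pics/c12.png

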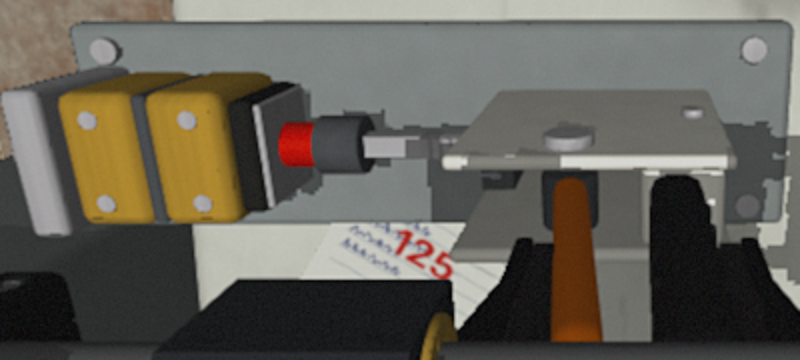

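Request:
move_arm --deltas '[[[0, 0, 0], [0, 0, 0], 0.9], [[0, 0, 0], [0, 0, 0], 0.9], [[0, 0, 0], [0, 0, 0], 0.9], [[0, 0, 0], [0, 0, 0], 0.9], [[0, 0, 0], [0, 0, 0], 0.9], [[0, 0, 0], [0, 0, 0], 0.9], [[0, 0, 0], [0, 0, 0], 0.9], [[0, 0, 0], [0, 0, 0], 0.9], [[0, 0, 0], [0, 0, 0], 0.9]]'

```text
clock: 19.17
eef_pos: [0.5671, 0.3363, 0.1513]
tcp_rot: [0.0, 0.673, 0.739, 0.0]
force: [0.0, -0.5, 0.2]
width: 0.941
```

```bash
python3 look.py 13
```

```text
red cols per row [(np.int64(226), np.int64(139), np.int64(152), 14), (np.int64(230), np.int64(137), np.int64(152), 16), (np.int64(234), np.int64(137), np.int64(152), 16), (np.int64(238), np.int64(138), np.int64(153), 16)] n 261
pos [0.567  0.3363 0.1513] u 0.5957 F [ 0.33 -0.1   0.06] w_mm 81.9624747904888 t 19.2167
```

Request:
move_arm --deltas '[[[0, 0, 0], [0, 0, 0], 0.4], [[0, 0, 0], [0, 0, 0], 0.3], [[0, 0, 0], [0, 0, 0], 0.2], [[0, 0, 0], [0, 0, 0], 0.1], [[0, 0, 0], [0, 0, 0], 0.05], [[0, 0, 0], [0, 0, 0], 0.0], [[0, 0, 0], [0, 0, 0], 0.0], [[0, 0, 0], [0, 0, 0], 0.0], [[0, 0, 0], [0, 0, 0], 0.0], [[0, 0, 0], [0, 0, 0], 0.0]]'

```text
clock: 20.05
eef_pos: [0.5639, 0.3365, 0.1515]
tcp_rot: [-0.002, 0.673, 0.74, -0.002]
force: [-14.7, -4.6, 10.6]
width: 0.501
```

```bash
python3 look.py 14
```

```text
red cols per row [(np.int64(225), np.int64(145), np.int64(153), 9), (np.int64(229), np.int64(143), np.int64(152), 10), (np.int64(233), np.int64(142), np.int64(152), 11), (np.int64(237), np.int64(143), np.int64(153), 11)] n 187
pos [0.5639 0.3366 0.1515] u 0.5926 F [-13.81  -3.59  10.23] w_mm 43.7548789128729 t 20.1
```

View pics/c14.png

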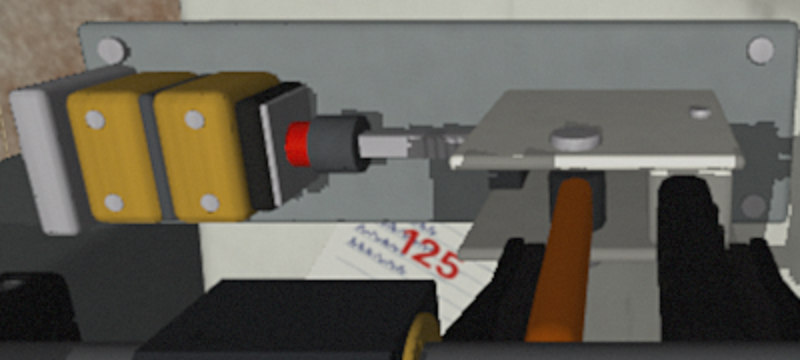

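Request:
move_arm --deltas '[[[0, 0, 0], [0, 0, 0], -0.02], [[0, 0, 0], [0, 0, 0], -0.04], [[0, 0, 0], [0, 0, 0], -0.06], [[0, 0, 0], [0, 0, 0], -0.06], [[0, 0, 0], [0, 0, 0], -0.06], [[0, 0, 0], [0, 0, 0], -0.06]]'

```text
clock: 20.6
eef_pos: [0.5651, 0.3367, 0.1515]
tcp_rot: [-0.001, 0.673, 0.74, -0.001]
force: [-7.4, -2.0, 6.6]
width: 0.473
```

```bash
python3 look.py 15
```

```text
red cols per row [(np.int64(225), np.int64(143), np.int64(148), 6), (np.int64(229), np.int64(141), np.int64(148), 8), (np.int64(233), np.int64(140), np.int64(148), 9), (np.int64(237), np.int64(141), np.int64(148), 8)] n 148
pos [0.5651 0.3367 0.1515] u 0.5938 F [-7.41 -1.84  6.85] w_mm 41.153882059186905 t 20.65
```

View pics/c15.png

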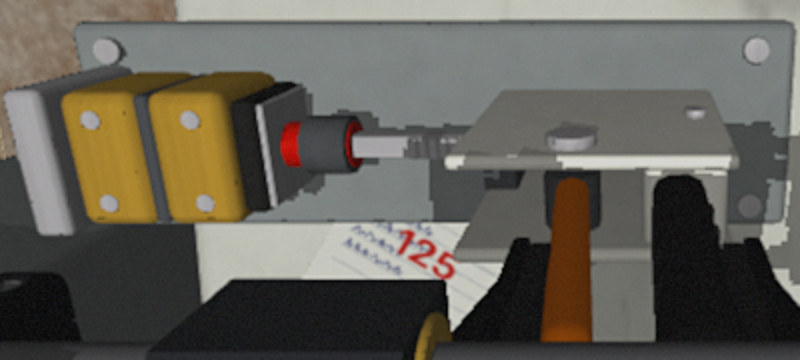

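Request:
move_arm --deltas '[[[0, 0, 0], [0, 0, 0], -0.07], [[0, 0, 0], [0, 0, 0], -0.07], [[0, 0, 0], [0, 0, 0], -0.07], [[0, 0, 0], [0, 0, 0], -0.07], [[0, 0, 0], [0, 0, 0], -0.07], [[0, 0, 0], [0, 0, 0], -0.07], [[0, 0, 0], [0, 0, 0], -0.07], [[0, 0, 0], [0, 0, 0], -0.07], [[0, 0, 0], [0, 0, 0], -0.07], [[0, 0, 0], [0, 0, 0], -0.07], [[0, 0, 0], [0, 0, 0], -0.07], [[0, 0, 0], [0, 0, 0], -0.07]]'

```text
clock: 21.65
eef_pos: [0.5653, 0.3367, 0.1515]
tcp_rot: [-0.001, 0.673, 0.74, -0.001]
force: [-7.1, -1.9, 6.2]
width: 0.469
```

```bash
python3 look.py 16; python3 - <<'E'
from fit import *
cam('side','s16.png');a=cv2.imread('pics/s16.png');b=cv2.imread('pics/s6.png')
f=lambda a:cv2.resize(a[345:405,345:470],(750,360),interpolation=cv2.INTER_CUBIC)[:290]
w=cv2.imread('pics/w16.png')
cv2.imwrite('pics/c16s.png',np.vstack([f(b),f(a)]))
E
```

```text
red cols per row [(np.int64(225), np.int64(142), np.int64(173), 7), (np.int64(229), np.int64(140), np.int64(173), 10), (np.int64(233), np.int64(140), np.int64(173), 10), (np.int64(237), np.int64(140), np.int64(173), 9)] n 158
pos [0.5653 0.3367 0.1515] u 0.594 F [-7.08 -1.53  6.84] w_mm 40.827082640353105 t 21.7
```

View pics/c16.png

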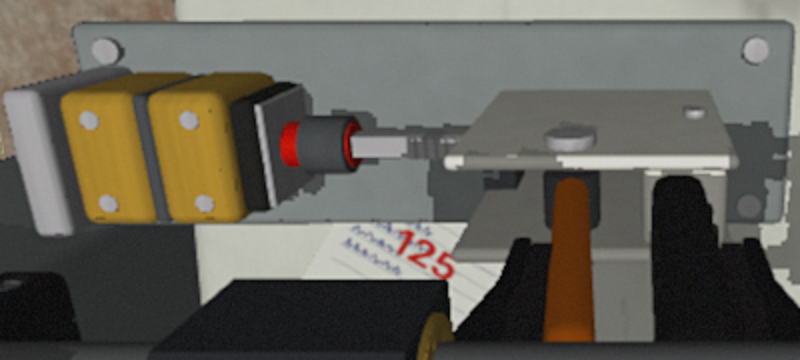

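View pics/c16s.png

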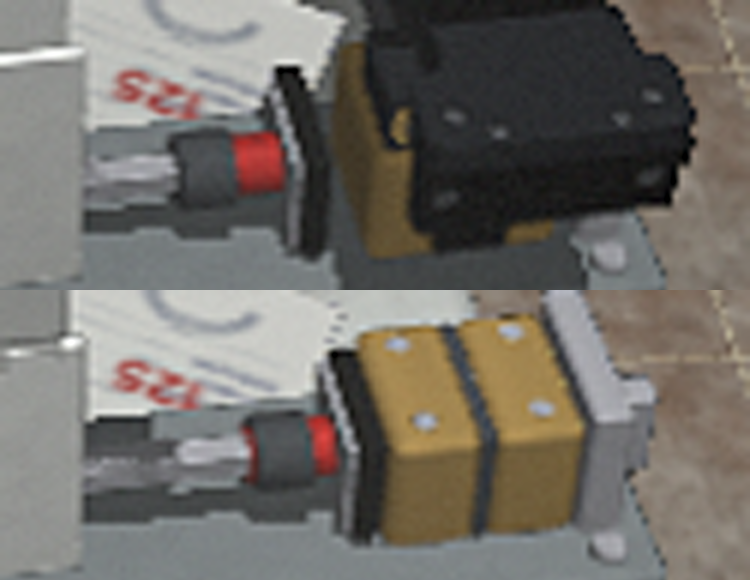

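```bash
python3 - <<'E'
from station import robot
print(robot.close_job())
E
```

```text
the job is handed in; nothing more can be done
None
```

The brass flask stands upright on the clamp bed, pressed square between pad and anvil. The red collar is about half way in. I handed the job in at about 21.8 s of the 69 s, with the fingers still squeezing the trigger.

- **Flask:** I took the brass one and left the pink look-alike alone. I gripped it across its 52 mm width, carried it round the front of the cutter, set it on the bed and let go. The wrist picture taken after letting go showed it within about 1 mm of the clamp's centre line, with its seam across the push rod.
- **Placing force:** lowering it the last millimetre or so showed 24 N of upward force for a moment. I eased back up before opening the fingers.
- **Pumping:** it took two full squeezes and a third partial one. The pad pushed the flask up to the anvil, and the third squeeze drove the collar in.
- **Collar check:** the wrist view shows about 8 of 16–17 px of red left, and the side view about 26 of 50 px in its enlarged crop. Both put the collar roughly 7.5–8 mm in. This is read from pixels, so it could be off by about 1 mm.
- **Hold:** the collar stayed put over the last second of holding, with a tool force of about 10 N. Part of the squeeze is carried by the arm, because the finger behind the handle does not take all of it.

I did not knowingly touch anything else on the bench. None of the checks failed; early position estimates from the different cameras differed by up to 8 mm, and I used the close wrist views instead.

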